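Close an electrolysis cell, fit its electrodes and switch it on

ROBOT

A 6-joint arm with a two-finger parallel gripper is mounted at the origin on the work surface. World frame = base frame: x ahead of the robot, y to its left, z up, the work surface at z = 0. Lengths are in m, angles in degrees, forces in N, time in s.
With the tool pointing down it reaches from about 0.375 to 0.9 m from the base axis. Payload 3.1 kg.
Tool frame: the origin (TCP) lies on the centre line of the jaws, within the pads' length; the fingertips stand 25 mm ahead of it and the grasp point (between the pads) lies 6 mm ahead of it; y points along the fingers, x is the direction in which the jaws open and shut, and the axes are right-handed (so a half turn about y gives the same grasp; the last joint's range is limited). The gripper opens to 87 mm and grips with 3 to 60 N. Pads are 19 mm wide; open, the fingers measure 117 mm over their backs; the gripper's body (75 mm by 190 mm) begins 51 mm behind the grasp point.
Start: joints at [-81.904, 30.224, 82.088, -0, 67.689, -10.227], TCP at [0.197, -0.593, 0.248] pointing down, gripper open.
Joint ranges: [-176.69, 176.69], [-43.24, 126.21], [12.49, 139.97], [-82, 262], [0, 151.66], [-163.58, 163.58]. Speed limits (degrees/s): [159.86, 159.86, 180, 180, 180, 180].

INTERFACE

Orientations are given as a 3x3 rotation matrix whose columns are the frame's x, y, z axes.
In Python, from rig import * gives the robot as it stands.
- The arm moves only by the tool play_rows, never from a script. Its argument "commands" is a list of rows, each a list of 2 entries, a list of its own where there are three numbers: the shift along the world's x, y, z in m, then the turn, a rotation vector about the world's x, y, z in rad. A call has 1 to 10 rows; each row is the pose to reach, as a shift and turn from the pose commanded when the call began; what a row does not reach only later rows make up. A row lasts 1/8 s, in which the tool goes at most 62.5 mm and 10.7 degrees, less where a joint would pass 70% of its speed; a pose out of reach is approached as far as the arm can. A call with a gripper value outside its range is refused whole. "gripper" is the finger opening in m, from 0 to 0.087, set as the call begins (left out, the last holds). The fingers move at their own pace and stop on an object; the grip force is fixed at half the most. Time passes only in rows, so rows that repeat a pose let the fingers close. It gives the time, the measured TCP pose, the force and the opening at its end, in the units of the state.
- read_state(): the state, without advancing time (a new reading comes with each control period).
- capture(name): name is "scene" or "top" or "wrist"; returns a dict with "frame" (400x640x3 uint8, red, green, blue), "depth" (400x640 float32, m along the optical axis (not along the pixel's ray), 0 where there is no reading), "mtx" (3x3 intrinsics, pixels), "cam_to_world" (4x4, takes a point from camera to world coordinates); the wrist camera has in their place "hand_eye" (4x4, takes a point from camera to tool coordinates, whose origin is the TCP and whose axes are the tool frame's). Camera axes: x right, y down, z forward; pixel columns grow to the right and rows downward; lengths in m; the calibration is good to about 2 mm. A picture is of the moment at which its call begins: read the wrist's pose just before it.
- hand_in(): hands the job in, once; it reports no verdict.
The state is a dict: "time_s": time; "joint_positions": joint angles; "qvel": joint speeds; "tau": joint torques, N m; "position": TCP position; "tcp_rot": TCP orientation; "force": force on the tool from outside, world axes, zero at the start; "moment": the same for the moment, N m; "opening": opening from 0.0 (shut) to 1.0 (fully open).
Only numpy, scipy, OpenCV 4.12 (cv2) and the standard library are available. Lean on these libraries where they do the work, as an engineer would, in place of code of your own. Each camera call takes 0.05 s, during which the arm holds its last target. There are 200 camera calls.

TASK

Lay the black cover on the clear electrolysis cell and press it down corner by corner until all four clips have snapped over it and it lies flush. Then put every electrode rod from the wooden stand through the cover fully down into a well of its own, and last of all throw the switch lever right over to the on side. Leave everything else on the bench where it is.

Things in the scene. Friction and masses are not known exactly. Their poses are not given: they have to be found in the camera images.
- cell: fixed electrolysis cell: clear block 58 (x) x 182 (y) mm on a green board 140 x 230 x 8 mm; origin on the bench under its centre; block top 60 mm up. Grey flared guides (long sides at y = +-43.5, 95 mm high; middle of the ends, 84 mm high) leave the cover 1 to 1.5 mm play. Four sprung clips on the long sides at y = +-76, 79 mm high, sloped on top, hook 5 mm over the cover's edge
- cover_mid (a point): centre of the loose black cover, 13.5 mm above its underside. Plate 70 (x) x 190 (y) x 5 mm, 90 g, same when turned half round. Grip rib in the middle, 44 (x) x 10 (y) mm, 5 to 27 mm above the underside; four 16 mm square openings at x = 0, y = +-25, +-62 that come over the wells. Laid on the cell it rests on the clips, underside about 75 mm above the bench; home at 60 mm
- corner0 (a point): centre of the top of the press pad at one corner of the cover: a block 16 x 16 mm rising from 5 to 23 mm above the underside. At x = -20, y = -76 mm of the plate. 83 mm above the bench when snapped home, about 98 mm resting on the clips; a press of about 8 to 20 N straight down snaps it
- corner1 (a point): the same at another corner. At x = -20, y = 76 mm of the plate. 83 mm above the bench when snapped home, about 98 mm resting on the clips; a press of about 8 to 20 N straight down snaps it
- corner2 (a point): the same at another corner. At x = 20, y = -76 mm of the plate. 83 mm above the bench when snapped home, about 98 mm resting on the clips; a press of about 8 to 20 N straight down snaps it
- corner3 (a point): the same at another corner. At x = 20, y = 76 mm of the plate. 83 mm above the bench when snapped home, about 98 mm resting on the clips; a press of about 8 to 20 N straight down snaps it
- well0 (a point): centre of the mouth of a narrow round well in the clear block, 12 mm wide with a 2 mm chamfer, 42 mm deep (floor 18 mm above the bench); on the cell's centre line at y = -62 mm, 60 mm above the bench
- well1 (a point): centre of the mouth of a narrow round well in the clear block, 12 mm wide with a 2 mm chamfer, 42 mm deep (floor 18 mm above the bench); on the cell's centre line at y = -25 mm, 60 mm above the bench
- well2 (a point): centre of the mouth of a narrow round well in the clear block, 12 mm wide with a 2 mm chamfer, 42 mm deep (floor 18 mm above the bench); on the cell's centre line at y = 25 mm, 60 mm above the bench
- well3 (a point): centre of the mouth of a narrow round well in the clear block, 12 mm wide with a 2 mm chamfer, 42 mm deep (floor 18 mm above the bench); on the cell's centre line at y = 62 mm, 60 mm above the bench
- stand: wooden rod stand, fixed, 50 (x) x 190 (y) x 55 mm; origin under its centre; four holes 9.5 mm wide and 45 mm deep in a row along its y at -66, -22, 22, 66 mm. Two to four of them hold a rod at the start.
- rod0_mid (a point): centre of an electrode rod: dark graphite, 8 mm thick, 120 mm long, 25 g, round lower end, brass head 12 mm thick on its top 18 mm; z along the rod to the head. Starts upright in the stand (top 130 mm above the bench). Fully down in a well this point is 78 mm and the top 138 mm above the bench; may be absent
- rod1_mid (a point): another such rod; may be absent
- rod2_mid (a point): another such rod; may be absent
- rod3_mid (a point): another such rod; may be absent
- switch (a joint): angle of the power switch's lever, rad: about 0 as it leans to the base's -x side (off), 1.0 leaning to the +x side (on); it moves easily and stays where it is left
- switch_tip (a point): centre of the 26 mm ball at the end of the lever; the lever is 60 mm long, turns about the base's y axis 22 mm above the bench over the base's centre; the ball is about 75 mm above the bench at either end of its travel
- switch_base: black switch base, fixed, 70 (x) x 50 (y) x 25 mm; origin under its centre; x is the direction the lever is thrown to switch on
- meter1: white hand-held multimeter, 180 x 90 x 35 mm, lying flat, bystander; origin under its centre
- driver: screwdriver lying on the bench, bystander
- dish: small flat glass dish, 60 mm wide, 12 mm tall, bystander; origin under its centre
Not all that is in view belongs to the job. Leave any red look-alike of the part that bears cover_mid alone.

How it is judged:
By the outcome, as a careful person would: the job done as asked, in the order asked, and still so for the second after the job is handed in, with the robot touching nothing.
Of rod0, rod1, rod2, rod3 only 2 to 4 are there at a start; the rules pass over those that are not, and their reading is None.
At some moment in a run one of cover may be knocked a few centimetres aside while the robot is not near it.
It also fails if it takes over 208 s, if anything falls off the work surface, if the arm or the gripper's body presses on something with over 40 N, if the wrist force passes 120 N, or if a joint passes its speed limit or range.

## Working session

There is one attempt and no reset: what is moved stays moved. The work goes in short steps, Python scripts to look and compute and a tool call to move; the robot and the scene stay as the last step left them, time stands still between calls to the robot, and variables do not carry over. Pictures are saved under pics/ and viewed, about 12 in all and at most 16, crops included, and the job is handed in when it is done.

Besides the shell and the picture viewer there is one more tool, called after ">>>" by a JSON object that holds its "method" and its "body", one argument or row to a line. play_rows: Moves the arm, as the interface text tells. Its arguments: {"type":"object","properties":{"commands":{"type":"array"},"gripper":{"type":"number"}},"required":["commands"]}

```bash
ls; mkdir -p pics; python3 - <<'E'
from rig import *
import cv2,numpy as np
for n in ("scene","top"):
    c=capture(n); np.savez(f"{n}0.npz",**c)
    cv2.imwrite(f"pics/{n}0.png",c["frame"][:,:,::-1])
    print(n,c["mtx"].round(1).tolist(),c["cam_to_world"].round(3).tolist(),(c["depth"]>0).mean())
s=read_state();print(s)
E
```

```text
pics
scene [[425.7, 0.0, 317.1], [0.0, 425.7, 198.6], [0.0, 0.0, 1.0]] [[0.885, 0.237, -0.4, 0.879], [0.465, -0.487, 0.739, -0.865], [-0.02, -0.84, -0.542, 0.722], [0.0, 0.0, 0.0, 1.0]] 0.99571484375
top [[483.5, 0.0, 314.6], [0.0, 483.5, 212.7], [0.0, 0.0, 1.0]] [[0.018, -0.999, 0.03, 0.374], [-1.0, -0.019, -0.024, 0.001], [0.025, -0.029, -0.999, 1.109], [0.0, 0.0, 0.0, 1.0]] 0.99605078125
{'time_s': 0.1, 'joint_positions': array([-8.19033018e+01,  3.02727338e+01,  8.21496217e+01, -1.80572610e-03,
        6.76914616e+01, -1.02274491e+01]), 'qvel': array([ 0.02774848, -0.17417674, -0.21069223,  0.02977263, -0.02003864,
       -0.00746998]), 'tau': array([-6.23429751e-04, -4.40985096e+01, -1.77150357e+01,  6.35422859e-02,
        5.33865974e-02, -2.99493729e-05]), 'position': array([ 0.19642412, -0.59267129,  0.24667597]), 'tcp_rot': array([[ 3.14403645e-01, -3.08650576e-04,  9.49289341e-01],
       [-9.49287368e-01,  1.96257223e-03,  3.14403629e-01],
       [-1.96008976e-03, -9.99998027e-01,  3.24041770e-04]]), 'force': array([-0.25233496, -0.39246173,  0.05485544]), 'moment': array([-0.03561773, -0.01333806, -0.00620064]), 'opening': 0.9983032051849359}
```

View images.

View pics/top0.png

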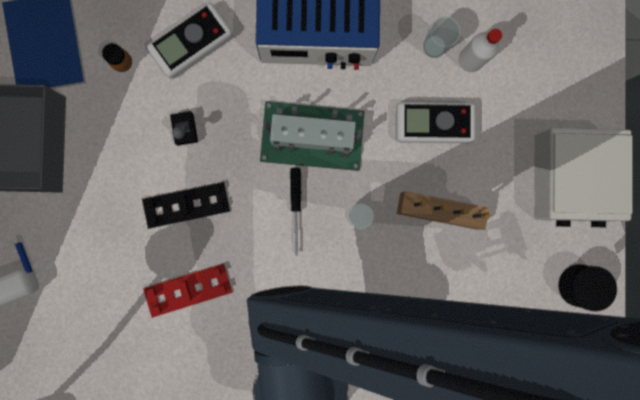

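View pics/scene0.png

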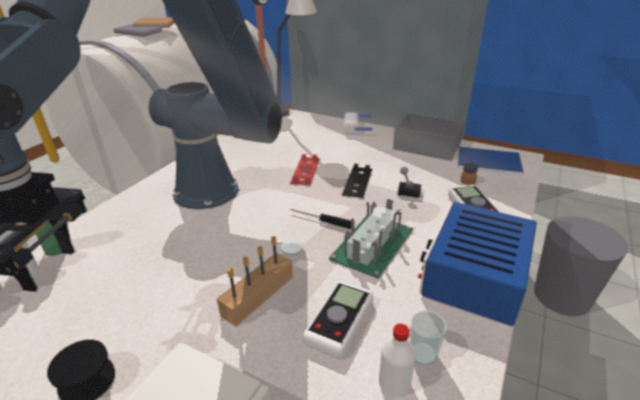

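Top view: black cover at (187,204), red decoy at (188,290), cell at (313,135), stand with four rods at (444,210), switch at (184,127), screwdriver at (296,205). The scene view confirms four rods.

```bash
cat > h.py <<'E'
import cv2,numpy as np
from rig import *
def ray(c,uv,z,T=None):
    T=c["cam_to_world"] if T is None else T
    d=np.linalg.inv(c["mtx"])@np.c_[np.atleast_2d(uv),np.ones(len(np.atleast_2d(uv)))].T
    d=(T[:3,:3]@d).T; o=T[:3,3]
    return o+d*((z-o[2])/d[:,2])[:,None]
def world(c,T=None):
    T=c["cam_to_world"] if T is None else T
    h,w=c["depth"].shape; u,v=np.meshgrid(np.arange(w),np.arange(h)); D=c["depth"]
    K=c["mtx"]; p=np.stack([(u-K[0,2])/K[0,0]*D,(v-K[1,2])/K[1,1]*D,D],-1)
    return p@T[:3,:3].T+T[:3,3]
def wristT():
    s=read_state(); T=np.eye(4); T[:3,:3]=s["tcp_rot"]; T[:3,3]=s["position"]
    return T
def wrist():
    T=wristT(); c=capture("wrist"); return c,T@c["hand_eye"]
def rect(c,mask,z,T=None):
    """mask -> largest contour corners cast to height z, minAreaRect in world: centre,(size),angle of long side deg"""
    mask=cv2.morphologyEx(mask.astype(np.uint8)*255,cv2.MORPH_CLOSE,np.ones((5,5)))
    cs,_=cv2.findContours(mask,cv2.RETR_EXTERNAL,cv2.CHAIN_APPROX_NONE)
    k=max(cs,key=cv2.contourArea)[:,0,:]
    p=ray(c,k,z,T)[:,:2]
    (cx,cy),(w,h),a=cv2.minAreaRect((p*1000).astype(np.float32))
    if w<h: a+=90; w,h=h,w
    return np.array([cx,cy]).round(1),(round(w,1),round(h,1)),round((a+90)%180-90,1)
E
python3 - <<'E'
from h import *
c=dict(np.load("top0.npz"));f=c["frame"].astype(int);R,G,B=f[...,0],f[...,1],f[...,2]
W=world(c)
def roi(m,x0,x1,y0,y1):
    r=np.zeros_like(m);r[y0:y1,x0:x1]=m[y0:y1,x0:x1];return r
print("floor z",np.median(W[240:260,300:340,2]), "cover z",np.median(W[195:215,160:165,2]))
print("cell",rect(c,roi((G>R+25)&(G>B-5),250,380,90,180),.008))
print("cover",rect(c,roi((f.max(2)<50),135,240,175,235),.005))
print("stand",rect(c,roi((R>B+30),390,500,180,240),.055))
print("switch",rect(c,roi((f.max(2)<50),165,205,100,150),.025))
m=(W[...,2]>.11); print("rods top",[ (W[y,x]*1000).round() for y,x in np.argwhere(roi(m,390,500,180,240))])
m=roi((W[...,2]>.05),165,205,100,150); print("ball", (W[m].mean(0)*1000).round(), W[m][:,2].max())
E
```

```text
floor z -0.0008030195866405299 cover z 0.003551807101000337
cell (array([548.2, -14.7]), (223.3, 67.2), 85.3)
cover (array([418.6, 266.8]), (187.0, 67.7), -76.8)
stand (array([ 415.7, -313. ]), (195.9, 51.9), 79.8)
switch (array([590.5, 271.2]), (70.2, 50.4), 11.7)
rods top [array([3.740e+02, 1.000e+00, 1.109e+03]), array([3.740e+02, 1.000e+00, 1.109e+03]), array([3.740e+02, 1.000e+00, 1.109e+03]), array([3.740e+02, 1.000e+00, 1.109e+03]), array([3.740e+02, 1.000e+00, 1.109e+03]), array([3.740e+02, 1.000e+00, 1.109e+03]), array([3.740e+02, 1.000e+00, 1.109e+03]), array([3.740e+02, 1.000e+00, 1.109e+03]), array([3.740e+02, 1.000e+00, 1.109e+03]), array([3.740e+02, 1.000e+00, 1.109e+03]), array([3.740e+02, 1.000e+00, 1.109e+03]), array([3.740e+02, 1.000e+00, 1.109e+03]), array([ 433., -243.,  126.]), array([ 433., -244.,  130.]), array([ 433., -245.,  131.]), array([ 433., -248.,  127.]), array([ 432., -241.,  114.]), array([ 431., -240.,  126.]), array([ 431., -243.,  126.]), array([ 431., -244.,  129.]), array([ 431., -246.,  129.]), array([ 431., -248.,  131.]), array([ 431., -249.,
[... 4420 characters left out ...]
array([3.740e+02, 1.000e+00, 1.109e+03]), array([ 403., -370.,  116.]), array([ 403., -371.,  121.]), array([ 403., -370.,  128.]), array([ 403., -371.,  131.]), array([ 403., -374.,  130.]), array([ 403., -376.,  129.]), array([ 403., -378.,  130.]), array([ 403., -380.,  128.]), array([ 401., -371.,  115.]), array([ 401., -372.,  119.]), array([ 401., -371.,  125.]), array([ 401., -373.,  126.]), array([ 401., -375.,  126.]), array([ 401., -376.,  129.]), array([ 401., -378.,  130.]), array([3.740e+02, 1.000e+00, 1.109e+03]), array([3.740e+02, 1.000e+00, 1.109e+03]), array([3.740e+02, 1.000e+00, 1.109e+03]), array([3.740e+02, 1.000e+00, 1.109e+03])]
ball [548. 239. 196.] 1.1092998900790652
```

```bash
python3 - <<'E'
import cv2
i=cv2.imread("pics/top0.png")
cv2.imwrite("pics/a.png",cv2.resize(i[85:255,130:510],None,fx=2.1,fy=2.1,interpolation=cv2.INTER_CUBIC))
E
```

```text
(no output)
```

View pics/a.png

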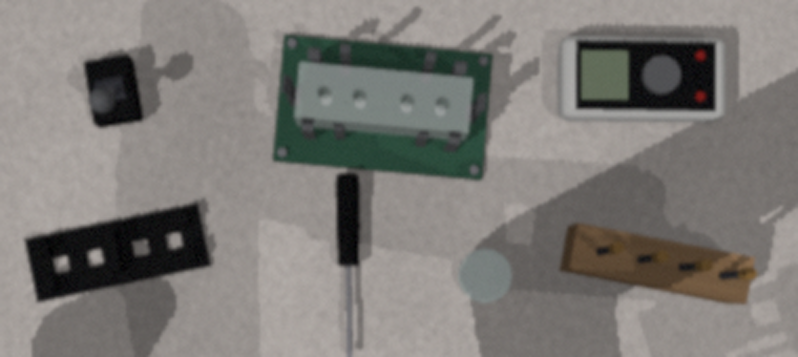

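>>> {"method": "play_rows", "body": {
  "commands": [
    [[0.02, 0.05, 0.03], [0, 0, -0.1]],
    [[0.06, 0.1, 0.053], [0, 0, -0.2]],
    [[0.09, 0.15, 0.053], [0, 0, -0.3]],
    [[0.12, 0.2, 0.053], [0, 0, -0.4]],
    [[0.15, 0.25, 0.053], [0, 0, -0.4]],
    [[0.18, 0.3, 0.053], [0, 0, -0.4]],
    [[0.21, 0.35, 0.053], [0, 0, -0.4]],
    [[0.24, 0.4, 0.053], [0, 0, -0.4]],
    [[0.27, 0.45, 0.053], [0, 0, -0.4]],
    [[0.3, 0.5, 0.053], [0, 0, -0.4]]
  ]
}}

```text
time_s: 1.35
position: [0.4971, -0.0915, 0.3004]
tcp_rot: [[-0.08, -0.0, 0.997], [-0.997, -0.0, -0.08], [0.0, -1.0, -0.0]]
force: [-0.1, -0.7, 0.9]
opening: 0.998
```

>>> {"method": "play_rows", "body": {
  "commands": [
    [[0.03, 0.05, 0.0], [0, 0, 0]],
    [[0.052, 0.078, 0], [0, 0, 0]],
    [[0.052, 0.078, 0], [0, 0, 0]],
    [[0.052, 0.078, 0], [0, 0, 0]]
  ]
}}

```text
time_s: 1.85
position: [0.5477, -0.0156, 0.3]
tcp_rot: [[-0.08, -0.002, 0.997], [-0.997, -0.0, -0.08], [0.0, -1.0, -0.002]]
force: [-0.9, -0.4, -0.3]
opening: 0.996
```

```bash
python3 - <<'E'
from h import *
c,T=wrist(); np.savez("w1.npz",T=T,**c); print(c["hand_eye"].round(3).tolist(),c["mtx"].round(1).tolist()); s=read_state(); print(s["time_s"],s["position"].round(4),s["tcp_rot"].round(3).tolist())
cv2.imwrite("pics/w1.png",c["frame"][:,:,::-1])
E
```

```text
[[1.0, -0.001, 0.0, 0.0], [-0.0, -0.266, 0.964, -0.137], [-0.0, -0.964, -0.266, 0.074], [0.0, 0.0, 0.0, 1.0]] [[301.3, 0.0, 320.4], [0.0, 301.3, 205.3], [0.0, 0.0, 1.0]]
1.9 [ 0.5477 -0.016   0.3002] [[-0.081, -0.002, 0.997], [-0.997, -0.0, -0.081], [0.0, -1.0, -0.001]]
```

View pics/w1.png

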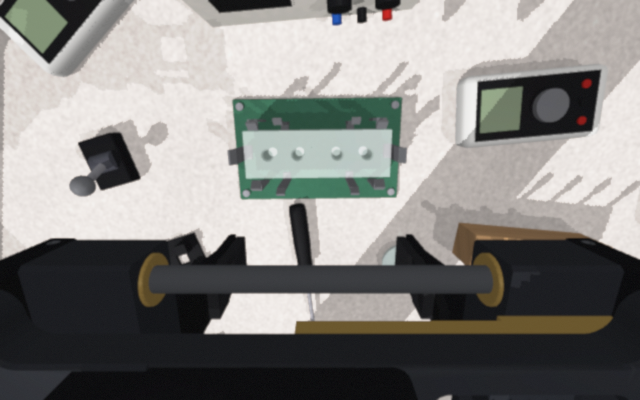

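Wrist view: wells at about (270,154), (299,154), (337,153), (365,153); lever ball at (82,186) leaning to the lower left of its base at (109,160).

```bash
python3 - <<'E'
from h import *
z=np.load("w1.npz");c=dict(z);T=z["T"];f=c["frame"].astype(int);R,G,B=f[...,0],f[...,1],f[...,2]
W=world(c,T)
def roi(m,x0,x1,y0,y1):
    r=np.zeros_like(m);r[y0:y1,x0:x1]=m[y0:y1,x0:x1];return r
print("z board,block",np.median(W[105:112,300:330,2]),np.median(W[150:158,315:320,2]))
g=roi((G>R+20)|((R>150)&(G>R)),225,412,90,205)
print("board",rect(c,roi((G>R+25),225,412,90,205),.008,T))
print("block",rect(c,roi((f.min(2)>130)&(G>R+3),238,400,125,182),.060,T))
g=cv2.GaussianBlur(c["frame"][...,1],(0,0),1).astype(float)
P=[]
for u,v in [(270,154),(299,154),(337,153),(365,153)]:
    s=g[v-9:v+10,u-9:u+10]; w=np.clip(np.median(s)-8-s,0,None); yy,xx=np.mgrid[v-9:v+10,u-9:u+10]
    uv=((w*xx).sum()/w.sum(),(w*yy).sum()/w.sum()); P.append(ray(c,[uv],.06,T)[0][:2]*1000)
P=np.array(P);print(P.round(1),np.diff(P,axis=0).round(1),P.mean(0)); d=P[0]-P[-1];print(np.degrees(np.arctan2(d[1],d[0])))
m=(W[...,2]>.045)&(W[...,2]<.12)
m=roi(m,60,125,130,210); print("ball",(np.median(W[m],0)*1000).round(),(W[m].max(0)*1000).round(),m.sum(), (np.array(ray(c,[(82,186)],.075,T))*1000).round())
E
```

```text
z board,block 0.0075102998756153005 0.05955457225232158
board (array([621.5, -17.4]), (226.7, 62.9), 86.4)
block (array([583.8, -14.7]), (182.2, 59.0), 85.9)
[[587.   48.5]
 [583.4  12.2]
 [578.9 -39.3]
 [577.3 -76.6]] [[ -3.6 -36.3]
 [ -4.5 -51.5]
 [ -1.6 -37.4]] [581.61573947 -13.79532877]
85.56889688091606
ball [574. 268.  83.] [588. 282.  91.] 555 [[570. 275.  75.]]
```

>>> {"method": "play_rows", "body": {
  "commands": [
    [[-0.029, 0.046, 0], [0, 0, 0.08]],
    [[-0.058, 0.092, 0], [0, 0, 0.16]],
    [[-0.087, 0.138, 0], [0, 0, 0.24]],
    [[-0.116, 0.184, 0], [0, 0, 0.311]],
    [[-0.145, 0.23, 0], [0, 0, 0.311]],
    [[-0.173, 0.275, 0], [0, 0, 0.311]],
    [[-0.173, 0.275, 0], [0, 0, 0.311]],
    [[-0.173, 0.275, 0], [0, 0, 0.311]]
  ]
}}

```text
time_s: 2.9
position: [0.3759, 0.2587, 0.3007]
tcp_rot: [[0.228, 0.001, 0.974], [-0.974, -0.001, 0.228], [0.001, -1.0, 0.001]]
force: [0.7, -0.5, -0.1]
opening: 1.001
```

```bash
python3 - <<'E'
from h import *
c,T=wrist(); np.savez("w2.npz",T=T,**c); print(read_state()["position"])
t=capture("top"); np.savez("top1.npz",**t)
cv2.imwrite("pics/w2.png",c["frame"][:,:,::-1])
W=world(c,T); m=(W[...,2]>.015)&(W[...,2]<.04)&(c["frame"].max(2)<60)
m[235:]=0
n,l,st,ce=cv2.connectedComponentsWithStats(m.astype(np.uint8))
for i in range(1,n):
    if st[i,4]>40: print(st[i],(np.median(W[l==i],0)*1000).round(1))
g=t["frame"].astype(int);m=np.zeros((400,640),bool);m[110:158,262:362]=((g.min(2)>110)&(g[...,1]>g[...,0]))[110:158,262:362]
print("block top cam",rect(t,m,.06))
E
```

```text
[0.37631025 0.25843313 0.30066091]
[100   0  19  71 973] [491.2 549.5  28.2]
[326   0  41  36 909] [568.5 273.9  24.4]
[496  35   9  14  51] [589.4  85.4  35.3]
[ 481  121   39   71 1187] [462.5  26.3  23.3]
[256 124  14  13 167] [421.2 347.6  22.5]
[369 124  14  13 166] [455.2 201.   22.4]
[316 129   7  34 237] [418.5 269.7  26.6]
[258 154  13  13 163] [382.  338.6  22.3]
[368 154  13  13 163] [416.4 191.8  22.4]
block top cam (array([582.7, -16.3]), (179.5, 55.1), 85.8)
```

View pics/w2.png

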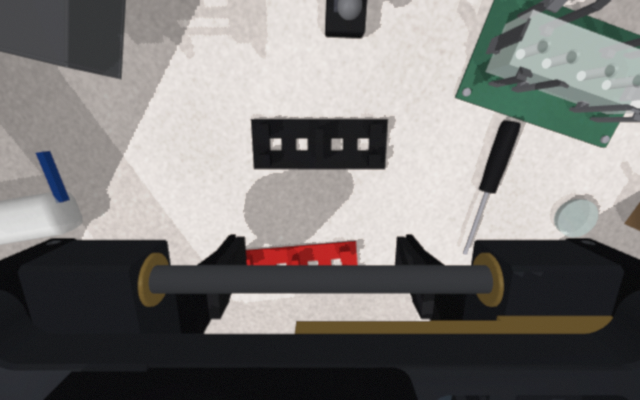

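>>> {"method": "play_rows", "body": {
  "commands": [
    [[0.022, 0.006, -0.05], [0, 0, -0.002]],
    [[0.043, 0.011, -0.1], [0, 0, -0.002]],
    [[0.043, 0.011, -0.15], [0, 0, -0.002]],
    [[0.043, 0.011, -0.2], [0, 0, -0.002]],
    [[0.043, 0.011, -0.23], [0, 0, -0.002]],
    [[0.043, 0.011, -0.25], [0, 0, -0.002]],
    [[0.043, 0.011, -0.259], [0, 0, -0.002]],
    [[0.043, 0.011, -0.2665], [0, 0, -0.002]],
    [[0.043, 0.011, -0.2665], [0, 0, -0.002]]
  ],
  "gripper": 0.05
}}

```text
time_s: 4.12
position: [0.4189, 0.2704, 0.0341]
tcp_rot: [[0.226, 0.0, 0.974], [-0.974, 0.0, 0.226], [-0.0, -1.0, 0.0]]
force: [-0.4, 0.8, -0.4]
opening: 0.578
```

>>> {"method": "play_rows", "body": {
  "commands": [
    [[0, 0, 0], [0, 0, 0]],
    [[0, 0, 0], [0, 0, 0]],
    [[0, 0, 0], [0, 0, 0]],
    [[0, 0, 0], [0, 0, 0]],
    [[0, 0, 0], [0, 0, 0]],
    [[0, 0, 0], [0, 0, 0]]
  ],
  "gripper": 0.0
}}

```text
time_s: 4.88
position: [0.4185, 0.2708, 0.0341]
tcp_rot: [[0.227, 0.0, 0.974], [-0.974, 0.0, 0.227], [-0.0, -1.0, 0.0]]
force: [0.4, -0.7, 0.7]
opening: 0.112
```

>>> {"method": "play_rows", "body": {
  "commands": [
    [[0, 0, 0.03], [0, 0, 0]],
    [[0, 0, 0.07], [0, 0, 0]],
    [[0, 0, 0.11], [0, 0, 0]],
    [[0.027, -0.047, 0.11], [0, 0, -0.06]],
    [[0.055, -0.095, 0.11], [0, 0, -0.12]],
    [[0.082, -0.142, 0.11], [0, 0, -0.18]],
    [[0.11, -0.19, 0.11], [0, 0, -0.24]],
    [[0.137, -0.238, 0.11], [0, 0, -0.303]],
    [[0.165, -0.2855, 0.11], [0, 0, -0.303]],
    [[0.165, -0.2855, 0.11], [0, 0, -0.303]]
  ]
}}

```text
time_s: 6.12
position: [0.5863, -0.0189, 0.1439]
tcp_rot: [[-0.079, 0.004, 0.997], [-0.997, -0.001, -0.079], [0.001, -1.0, 0.004]]
force: [-0.2, 1.1, -1.4]
opening: 0.111
```

```bash
python3 - <<'E'
from h import *
c,T=wrist(); np.savez("w3.npz",T=T,**c); s=read_state(); print(s["position"],s["force"],s["opening"])
t=capture("scene")
cv2.imwrite("pics/w3.png",np.vstack([c["frame"][:300,60:580],cv2.resize(t["frame"][150:310,260:500],(520,300),interpolation=2)])[:,:,::-1])
E
```

```text
[ 0.58399085 -0.01663141  0.14356014] [-1.13780825  0.78547296 -1.17763419] 0.11690849821317457
```

View pics/w3.png

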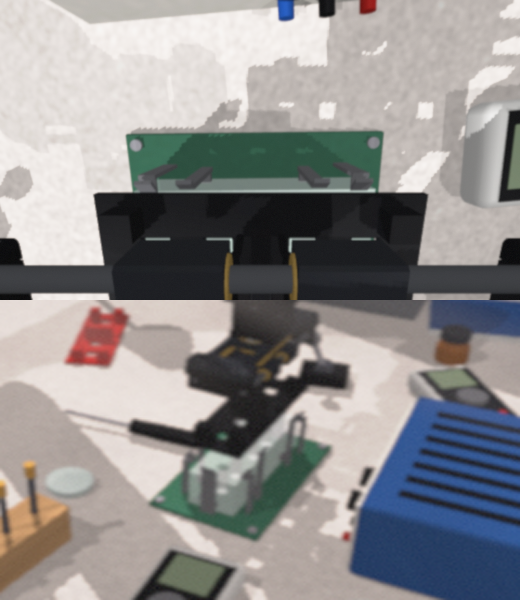

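Held cover's far edge runs from (155,193) to (487,193) in full-image pixels; board screws sit at (196,145), (434,143). The cover is roughly centred over the cell.

```bash
python3 - <<'E'
from h import *
z=np.load("w3.npz");c=dict(z);T=z["T"]
W=world(c,T)
p=ray(c,[(196,145),(434,143)],.008,T)*1000;print("screws",p.round(1),p.mean(0).round(1), np.degrees(np.arctan2(*(p[0]-p[1])[[1,0]])))
q=ray(c,[(155,193),(487,193)],.115,T)*1000;print("cover edge",q.round(1),q.mean(0).round(1))
# same screws in w1
z=np.load("w1.npz");c1=dict(z);p=ray(c1,[(239,105),(396,105),(391,192),(246,193)],.008,z["T"])*1000;print(p.round(1),p.mean(0))
g=c["frame"];m=(W[...,2]>.1)&(W[...,2]<.13)&(g.max(2)<70);m[300:]=0;m[:180]=0
for r in (197,200,205): x=np.where(m[r])[0]; print(r,x.min(),x.max(),W[r,x.min()]*1000,W[r,x.max()]*1000)
for r in range(186,198): print(r,g[r,300:340].mean().round(),end=' ')
E
```

```text
screws [[ 650.    86.7    8. ]
 [ 634.8 -124.4    8. ]] [642.4 -18.9   8. ] 85.89931476042925
cover edge [[ 629.3   71.   115. ]
 [ 614.3 -115.6  115. ]] [621.8 -22.3 115. ]
[[ 652.3   85.9    8. ]
 [ 635.3 -125.5    8. ]
 [ 515.1 -116.6    8. ]
 [ 530.6   94.3    8. ]] [583.29805096 -15.44518605   8.        ]
197 155 486 [626.69057919  72.45101302 113.40251997] [ 611.84325912 -115.52751622  114.40917541]
200 155 486 [624.97813737  72.76630518 113.53684715] [ 610.07901741 -115.62321143  114.44008629]
205 156 485 [622.19656038  72.37816825 114.35379726] [ 607.17181729 -115.20055266  114.51438473]
186 123.0 187 123.0 188 126.0 189 141.0 190 170.0 191 173.0 192 121.0 193 55.0 194 22.0 195 20.0 196 21.0 197 23.0
```

```bash
python3 - <<'E'
from h import *
c,T=wrist(); s=read_state(); print(T[:3,3], np.load("w3.npz")["T"][:3,3]-0, (T[:3,3]),s["position"],s["tcp_rot"][:2,0])
g=c["frame"]
for n,uv in (("edge rows",None),):
    print([int(v) for v in g[186:198,320].mean(1)], [int(v) for v in g[200,150:162].mean(1)],[int(v) for v in g[200,480:492].mean(1)])
W=world(c,T)
m=(W[...,2]>.105)&(W[...,2]<.125)&(g.max(2)<70);m[240:]=0;m[:190]=0
x=np.where(m[200])[0]; e=ray(c,[(x.min(),200),(x.max(),200)],.115,T)*1000; print(e.round(1))
x=np.where(m[:,320])[0]; print(x.min(), (ray(c,[(320,x.min()-.5)],.115,T)*1000).round(1))
E
```

```text
[ 0.65670419 -0.02088451  0.27978975] [ 0.65952953 -0.02460399  0.28080785] [ 0.65670419 -0.02088451  0.27978975] [ 0.58208895 -0.01417504  0.14337649] [-0.07430657 -0.99723517]
[205, 204, 205, 204, 202, 182, 122, 54, 22, 25, 27, 28] [231, 233, 231, 214, 135, 57, 32, 31, 31, 32, 33, 33] [32, 31, 32, 31, 31, 36, 66, 125, 177, 188, 187, 185]
[[ 621.3   75.5  115. ]
 [ 607.  -110.9  115. ]]
193 [[618.5 -17.7 115. ]]
```

>>> {"method": "play_rows", "body": {
  "commands": [
    [[0, 0, -0.008], [0, 0, 0.002]],
    [[0, 0, -0.016], [0, 0, 0.002]],
    [[0, 0, -0.02], [0, 0, 0.002]],
    [[0, 0, -0.024], [0, 0, 0.002]],
    [[0, 0, -0.024], [0, 0, 0.002]]
  ]
}}

```text
time_s: 6.9
position: [0.5833, -0.0147, 0.1197]
tcp_rot: [[-0.072, -0.001, 0.997], [-0.997, 0.0, -0.072], [-0.0, -1.0, -0.001]]
force: [-0.0, -0.2, -1.1]
opening: 0.112
```

>>> {"method": "play_rows", "body": {
  "commands": [
    [[0, 0, -0.004], [0, 0, 0]],
    [[0, 0, -0.008], [0, 0, 0]],
    [[0, 0, -0.01], [0, 0, 0]],
    [[0, 0, -0.01], [0, 0, 0]],
    [[0, 0, -0.01], [0, 0, 0]]
  ]
}}

```text
time_s: 7.52
position: [0.5836, -0.0148, 0.1101]
tcp_rot: [[-0.072, 0.0, 0.997], [-0.997, -0.0, -0.072], [0.0, -1.0, 0.0]]
force: [-0.7, 0.1, -1.6]
opening: 0.112
```

>>> {"method": "play_rows", "body": {
  "commands": [
    [[0, 0, -0.001], [0, 0, 0]],
    [[0, 0, -0.002], [0, 0, 0]],
    [[0, 0, -0.002], [0, 0, 0]]
  ]
}}

```text
time_s: 7.9
position: [0.5836, -0.0148, 0.1087]
tcp_rot: [[-0.072, 0.001, 0.997], [-0.997, -0.0, -0.072], [0.0, -1.0, 0.001]]
force: [-1.1, 0.2, 4.6]
opening: 0.113
```

```bash
python3 - <<'E'
from h import *
t=capture("scene");cv2.imwrite("pics/s2.png",cv2.resize(t["frame"][150:310,290:450],(600,600),interpolation=2)[:,:,::-1])
E
```

```text
(no output)
```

View pics/s2.png

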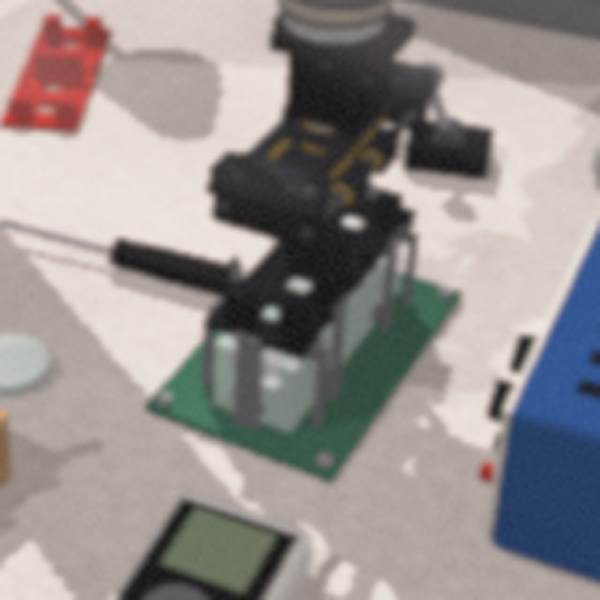

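>>> {"method": "play_rows", "body": {
  "commands": [
    [[0, 0, 0], [0, 0, 0]],
    [[0, 0, 0], [0, 0, 0]],
    [[0, 0, 0], [0, 0, 0]],
    [[0, 0, 0.02], [0, 0, 0]],
    [[0, 0, 0.05], [0, 0, 0]],
    [[0, 0, 0.05], [0, 0, 0]]
  ],
  "gripper": 0.04
}}

```text
time_s: 8.7
position: [0.5852, -0.0151, 0.16]
tcp_rot: [[-0.072, 0.005, 0.997], [-0.997, -0.001, -0.072], [0.001, -1.0, 0.005]]
force: [0.5, 0.9, -0.8]
opening: 0.46
```

>>> {"method": "play_rows", "body": {
  "commands": [
    [[-0.013, -0.037, 0], [0, 0, 0]],
    [[-0.0256, -0.0745, 0], [0, 0, 0]],
    [[-0.0256, -0.0745, 0], [0, 0, 0]],
    [[-0.0256, -0.0745, -0.01], [0, 0, 0]],
    [[-0.0256, -0.0745, -0.02], [0, 0, 0]],
    [[-0.0256, -0.0745, -0.028], [0, 0, 0]],
    [[-0.0256, -0.0745, -0.032], [0, 0, 0]],
    [[-0.0256, -0.0745, -0.032], [0, 0, 0]]
  ],
  "gripper": 0.0
}}

```text
time_s: 9.7
position: [0.5578, -0.0889, 0.1256]
tcp_rot: [[-0.072, -0.001, 0.997], [-0.997, 0.0, -0.072], [-0.0, -1.0, -0.001]]
force: [0.6, -0.5, -0.3]
opening: 0.004
```

>>> {"method": "play_rows", "body": {
  "commands": [
    [[0, 0, -0.003], [0, 0, 0]],
    [[0, 0, -0.005], [0, 0, 0]],
    [[0, 0, -0.006], [0, 0, 0]],
    [[0, 0, -0.006], [0, 0, 0]]
  ]
}}

```text
time_s: 10.2
position: [0.5584, -0.0896, 0.1207]
tcp_rot: [[-0.072, 0.001, 0.997], [-0.997, -0.001, -0.072], [0.001, -1.0, 0.001]]
force: [-0.3, -0.2, 4.7]
opening: 0.007
```

>>> {"method": "play_rows", "body": {
  "commands": [
    [[0, 0, -0.003], [0, 0, 0]],
    [[0, 0, -0.006], [0, 0, 0]],
    [[0, 0, -0.009], [0, 0, 0]],
    [[0, 0, -0.012], [0, 0, 0]],
    [[0, 0, -0.012], [0, 0, 0]]
  ]
}}

```text
time_s: 10.82
position: [0.5585, -0.0894, 0.1106]
tcp_rot: [[-0.072, 0.002, 0.997], [-0.997, -0.001, -0.072], [0.001, -1.0, 0.002]]
force: [-4.2, 0.4, 19.9]
opening: 0.003
```

>>> {"method": "play_rows", "body": {
  "commands": [
    [[0, 0, -0.002], [0, 0, 0]],
    [[0, 0, -0.004], [0, 0, 0]],
    [[0, 0, -0.004], [0, 0, 0]]
  ]
}}

```text
time_s: 11.2
position: [0.5593, -0.0894, 0.1098]
tcp_rot: [[-0.072, 0.005, 0.997], [-0.997, -0.001, -0.072], [0.001, -1.0, 0.005]]
force: [-8.0, 1.6, 39.4]
opening: 0.003
```

>>> {"method": "play_rows", "body": {
  "commands": [
    [[0, 0, 0.015], [0, 0, 0]],
    [[0, 0, 0.03], [0, 0, 0]],
    [[0.02, -0.0015, 0.03], [0, 0, 0]],
    [[0.0395, -0.003, 0.03], [0, 0, 0]],
    [[0.0395, -0.003, 0.025], [0, 0, 0]],
    [[0.0395, -0.003, 0.02], [0, 0, 0]],
    [[0.0395, -0.003, 0.016], [0, 0, 0]],
    [[0.0395, -0.003, 0.013], [0, 0, 0]],
    [[0.0395, -0.003, 0.01], [0, 0, 0]]
  ]
}}

```text
time_s: 12.32
position: [0.5974, -0.0923, 0.1145]
tcp_rot: [[-0.072, 0.001, 0.997], [-0.997, -0.0, -0.072], [0.0, -1.0, 0.001]]
force: [-0.3, -0.6, -0.0]
opening: 0.004
```

>>> {"method": "play_rows", "body": {
  "commands": [
    [[0, 0, -0.003], [0, 0, 0]],
    [[0, 0, -0.005], [0, 0, 0]],
    [[0, 0, -0.007], [0, 0, 0]],
    [[0, 0, -0.007], [0, 0, 0]]
  ]
}}

```text
time_s: 12.82
position: [0.5992, -0.0923, 0.1097]
tcp_rot: [[-0.072, 0.005, 0.997], [-0.997, -0.001, -0.072], [0.0, -1.0, 0.005]]
force: [-1.2, 2.0, 14.2]
opening: 0.007
```

>>> {"method": "play_rows", "body": {
  "commands": [
    [[0, 0, 0.03], [0, 0, 0]],
    [[-0.03, 0.04, 0.08], [0, 0, 0]],
    [[-0.06, 0.07, 0.13], [0, 0, 0]],
    [[-0.06, 0.07, 0.18], [0, 0, 0]],
    [[-0.06, 0.07, 0.18], [0, 0, 0]],
    [[-0.06, 0.07, 0.18], [0, 0, 0]]
  ]
}}

```text
time_s: 13.58
position: [0.5368, -0.0222, 0.2865]
tcp_rot: [[-0.072, -0.001, 0.997], [-0.997, -0.0, -0.072], [0.0, -1.0, -0.001]]
force: [-0.4, 0.5, -0.5]
opening: 0.007
```

```bash
cat > look.py <<'E'
import sys
from h import *
c,T=wrist(); n=sys.argv[1]; np.savez(n+".npz",T=T,**c); cv2.imwrite(f"pics/{n}.png",cv2.resize(c["frame"][60:260,180:480],(800,533),interpolation=2)[:,:,::-1])
W=world(c,T); C=np.array([.5835,-.015]); ex=np.array([.9973,-.0735]); ey=-np.array([-.0735,-.9973]); 
d=W[...,:2]-C; X=d@ex; Y=d@ey; blk=c["frame"].max(2)<70
for nm,x,y,r in [("c0",-20,-76,5),("c1",-20,76,5),("c2",20,-76,5),("c3",20,76,5),("rib",0,0,4),("plate-",20,-45,5),("plate+",20,45,5),("mid-",-20,-45,5),("mid+",-20,45,5)]:
    m=(abs(X*1000-x)<r)&(abs(Y*1000-y)<r)&(W[...,2]>.05)&(W[...,2]<.12)&blk
    z=W[m][:,2]*1000; print(nm,m.sum(),np.percentile(z,[10,50,90]).round(1) if m.any() else None)
m=(W[...,2]>.05)&(W[...,2]<.12)&blk&(abs(X)<.05)&(abs(Y)<.12)
cs=cv2.findContours(m.astype(np.uint8),0,2)[0]; print("X,Y range",*(np.percentile(a[m]*1000,[.5,99.5]).round(1) for a in (X,Y)))
E
python3 look.py w4
```

```text
c0 81 [82.9 83.9 84.8]
c1 87 [96.8 98.  99. ]
c2 89 [82.8 83.8 85.1]
c3 98 [97.  98.  99.1]
rib 56 [87.9 94.6 95.8]
plate- 78 [67.5 68.9 69.8]
plate+ 92 [76.1 77.2 78.4]
mid- 63 [67.5 68.5 69.7]
mid+ 77 [76.1 77.  78.2]
X,Y range [-34.9  34.4] [-93.6  93.3]
```

View pics/w4.png

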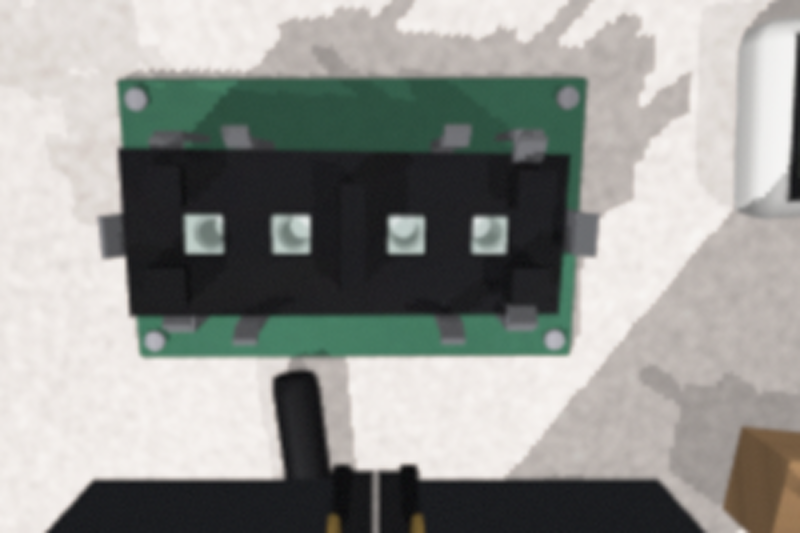

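Cover seen level on the −y (right) side with both clips hooked over it; the +y pair is still up (depth: 84 mm vs 98 mm).

>>> {"method": "play_rows", "body": {
  "commands": [
    [[0.016, 0.042, -0.03], [0, 0, 0]],
    [[0.0324, 0.0845, -0.07], [0, 0, 0]],
    [[0.0324, 0.0845, -0.12], [0, 0, 0]],
    [[0.0324, 0.0845, -0.15], [0, 0, 0]],
    [[0.0324, 0.0845, -0.163], [0, 0, 0]],
    [[0.0324, 0.0845, -0.168], [0, 0, 0]],
    [[0.0324, 0.0845, -0.171], [0, 0, 0]],
    [[0.0324, 0.0845, -0.174], [0, 0, 0]],
    [[0.0324, 0.0845, -0.177], [0, 0, 0]],
    [[0.0324, 0.0845, -0.179], [0, 0, 0]]
  ]
}}

```text
time_s: 14.88
position: [0.5702, 0.0618, 0.1084]
tcp_rot: [[-0.073, 0.0, 0.997], [-0.997, -0.0, -0.073], [0.0, -1.0, 0.0]]
force: [-3.9, -0.7, 15.1]
opening: 0.003
```

>>> {"method": "play_rows", "body": {
  "commands": [
    [[0, 0, -0.001], [0, 0, 0]],
    [[0, 0, -0.002], [0, 0, 0]],
    [[0, 0, -0.002], [0, 0, 0]]
  ]
}}

```text
time_s: 15.25
position: [0.5701, 0.0618, 0.1083]
tcp_rot: [[-0.072, 0.001, 0.997], [-0.997, -0.0, -0.072], [0.0, -1.0, 0.001]]
force: [-4.5, -0.4, 16.8]
opening: 0.009
```

Now corner 3.

>>> {"method": "play_rows", "body": {
  "commands": [
    [[0, 0, 0.015], [0, 0, 0]],
    [[0, 0, 0.03], [0, 0, 0]],
    [[0.02, -0.0015, 0.03], [0, 0, 0]],
    [[0.0395, -0.003, 0.025], [0, 0, 0]],
    [[0.0395, -0.003, 0.018], [0, 0, 0]],
    [[0.0395, -0.003, 0.012], [0, 0, 0]],
    [[0.0395, -0.003, 0.006], [0, 0, 0]],
    [[0.0395, -0.003, 0.002], [0, 0, 0]],
    [[0.0395, -0.003, 0], [0, 0, 0]],
    [[0.0395, -0.003, 0], [0, 0, 0]]
  ]
}}

```text
time_s: 16.5
position: [0.6084, 0.0594, 0.1084]
tcp_rot: [[-0.072, -0.001, 0.997], [-0.997, -0.0, -0.072], [0.0, -1.0, -0.001]]
force: [-4.9, 0.7, 15.2]
opening: 0.005
```

>>> {"method": "play_rows", "body": {
  "commands": [
    [[0, 0, 0.03], [0, 0, 0]],
    [[-0.03, -0.04, 0.08], [0, 0, 0]],
    [[-0.072, -0.08, 0.13], [0, 0, 0]],
    [[-0.072, -0.08, 0.18], [0, 0, 0]],
    [[-0.072, -0.08, 0.18], [0, 0, 0]],
    [[-0.072, -0.08, 0.18], [0, 0, 0]]
  ]
}}

```text
time_s: 17.25
position: [0.537, -0.0207, 0.2863]
tcp_rot: [[-0.072, 0.001, 0.997], [-0.997, -0.0, -0.072], [-0.0, -1.0, 0.001]]
force: [0.1, 1.0, -1.1]
opening: 0.007
```

```bash
python3 look.py w5
```

```text
c0 72 [81.6 82.5 83.5]
c1 74 [81.4 82.5 83.7]
c2 83 [81.5 82.6 83.4]
c3 83 [81.6 82.6 83.4]
rib 49 [85.3 86.3 87.2]
plate- 75 [63.4 64.4 65.4]
plate+ 76 [63.6 64.6 65.5]
mid- 64 [63.6 64.6 65.3]
mid+ 69 [63.5 64.3 65.5]
X,Y range [-35.   35.1] [-93.4  95.1]
```

>>> {"method": "play_rows", "body": {
  "commands": [
    [[-0.03, -0.05, 0.015], [0, 0, -0.1]],
    [[-0.055, -0.1, 0.015], [0, 0, -0.1]],
    [[-0.083, -0.15, 0.015], [0, 0, -0.1]],
    [[-0.11, -0.2, 0.015], [0, 0, -0.1]],
    [[-0.14, -0.25, 0.015], [0, 0, -0.1]],
    [[-0.165, -0.29, 0.015], [0, 0, -0.1]],
    [[-0.165, -0.29, 0.015], [0, 0, -0.1]],
    [[-0.165, -0.29, 0.015], [0, 0, -0.1]],
    [[-0.165, -0.29, 0.015], [0, 0, -0.1]]
  ],
  "gripper": 0.03
}}

```text
time_s: 18.42
position: [0.3728, -0.3093, 0.3003]
tcp_rot: [[-0.169, -0.001, 0.986], [-0.986, 0.002, -0.169], [-0.002, -1.0, -0.001]]
force: [-0.0, 0.4, 0.6]
opening: 0.344
```

```bash
python3 - <<'E'
from h import *
c,T=wrist(); np.savez("w6.npz",T=T,**c); print(read_state()["position"])
W=world(c,T); f=c["frame"].astype(int); m=(W[...,2]>.105)&(W[...,2]<.14)&(f[...,0]>f[...,2]+15); m[235:]=0
cv2.imwrite("pics/w6.png",c["frame"][:,:,::-1])
n,l,st,ce=cv2.connectedComponentsWithStats(m.astype(np.uint8))
for i in range(1,n):
    if st[i,4]>15:
        p=W[l==i]; t=p[p[:,2]>.124]; print(st[i],ce[i].round(1),(p.mean(0)*1000).round(1),(t.mean(0)*1000).round(1),len(t))
m=(abs(W[...,2]-.055)<.004)&(f[...,0]>f[...,2]+15);m[260:]=0
print("stand",rect(c,m,.055,T))
E
```

```text
[ 0.37288826 -0.30933865  0.30054977]
[243 147  15  13 154] [249.9 152.7] [ 428.3 -245.8  126.9] [ 428.2 -245.   129.1] 123
[286 147  13  13 134] [292.2 152.9] [ 421.  -288.4  128. ] [ 420.6 -288.   129.2] 120
[329 147  13  13 129] [334.9 152.9] [ 413.6 -331.   128.2] [ 413.2 -331.2  129.2] 117
[371 147  14  13 147] [377.5 153. ] [ 406.1 -373.6  127.4] [ 405.7 -374.2  129.2] 123
stand (array([ 416.9, -309.6]), (189.7, 49.2), 80.2)
```

View pics/w6.png

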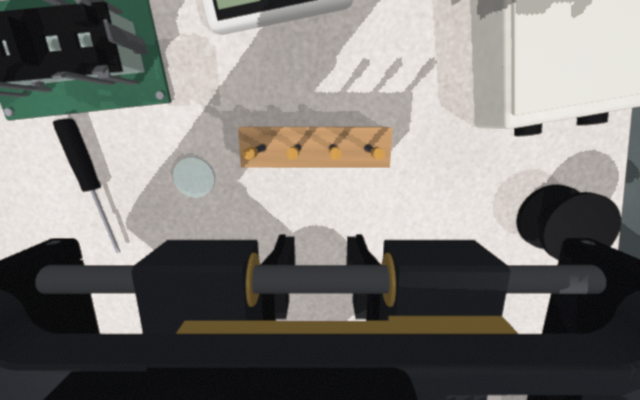

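Wrist view: four brass heads at (250,153), (292,153), (335,153), (378,153) in the stand.

>>> {"method": "play_rows", "body": {
  "commands": [
    [[0.006, 0.007, 0], [0, 0, 0.17]],
    [[0.012, 0.014, 0], [0, 0, 0.34]],
    [[0.018, 0.021, 0], [0, 0, 0.51]],
    [[0.024, 0.028, 0], [0, 0, 0.68]],
    [[0.03, 0.035, 0], [0, 0, 0.85]],
    [[0.036, 0.042, -0.02], [0, 0, 1.02]],
    [[0.042, 0.05, -0.04], [0, 0, 1.19]],
    [[0.0555, 0.0645, -0.06], [0, 0, 1.36]],
    [[0.0555, 0.0645, -0.08], [0, 0, 1.53]],
    [[0.0555, 0.0645, -0.1], [0, 0, 1.569]]
  ]
}}

```text
time_s: 19.73
position: [0.4286, -0.2449, 0.2005]
tcp_rot: [[0.986, 0.0, 0.168], [-0.168, -0.0, 0.986], [0.0, -1.0, -0.0]]
force: [-0.5, -0.5, 0.0]
opening: 0.344
```

>>> {"method": "play_rows", "body": {
  "commands": [
    [[0, 0, 0], [0, 0, 0]],
    [[0, 0, 0], [0, 0, 0]]
  ]
}}

```text
time_s: 19.98
position: [0.4284, -0.246, 0.2016]
tcp_rot: [[0.985, 0.001, 0.173], [-0.173, -0.001, 0.985], [0.001, -1.0, -0.001]]
force: [0.0, -0.1, -1.3]
opening: 0.344
```

>>> {"method": "play_rows", "body": {
  "commands": [
    [[0, 0, -0.03], [0, 0, 0]],
    [[0, 0, -0.055], [0, 0, 0]],
    [[0, 0, -0.068], [0, 0, 0]],
    [[0, 0, -0.074], [0, 0, 0]],
    [[0, 0, -0.074], [0, 0, 0]],
    [[0, 0, -0.074], [0, 0, 0]]
  ]
}}

```text
time_s: 20.72
position: [0.4283, -0.2467, 0.1278]
tcp_rot: [[0.985, 0.001, 0.173], [-0.173, -0.001, 0.985], [0.001, -1.0, -0.001]]
force: [0.4, -0.9, 1.0]
opening: 0.347
```

>>> {"method": "play_rows", "body": {
  "commands": [
    [[0, 0, 0], [0, 0, 0]],
    [[0, 0, 0], [0, 0, 0]],
    [[0, 0, 0], [0, 0, 0]],
    [[0, 0, 0], [0, 0, 0]],
    [[0, 0, 0.02], [0, 0, 0]],
    [[0, 0, 0.06], [0, 0, 0]],
    [[0, 0, 0.1], [0, 0, 0]],
    [[0, 0, 0.14], [0, 0, 0]],
    [[0, 0, 0.14], [0, 0, 0]]
  ],
  "gripper": 0.0
}}

```text
time_s: 21.85
position: [0.4293, -0.2475, 0.27]
tcp_rot: [[0.985, 0.006, 0.173], [-0.173, -0.005, 0.985], [0.006, -1.0, -0.004]]
force: [-0.2, -0.4, -0.9]
opening: 0.122
```

>>> {"method": "play_rows", "body": {
  "commands": [
    [[0.027, 0.049, 0], [0, 0, 0.03]],
    [[0.053, 0.098, 0], [0, 0, 0.06]],
    [[0.08, 0.147, 0], [0, 0, 0.1]],
    [[0.107, 0.196, 0], [0, 0, 0.1]],
    [[0.133, 0.245, 0], [0, 0, 0.1]],
    [[0.16, 0.293, 0], [0, 0, 0.1]],
    [[0.16, 0.293, 0], [0, 0, 0.1]],
    [[0.16, 0.293, -0.04], [0, 0, 0.1]],
    [[0.16, 0.293, -0.04], [0, 0, 0.1]],
    [[0.16, 0.293, -0.04], [0, 0, 0.1]]
  ]
}}

```text
time_s: 23.1
position: [0.5876, 0.0459, 0.2271]
tcp_rot: [[0.997, -0.001, 0.075], [-0.075, -0.0, 0.997], [-0.001, -1.0, -0.0]]
force: [0.7, 0.4, -0.3]
opening: 0.119
```

```bash
python3 - <<'E'
from h import *
c,T=wrist(); np.savez("w7.npz",T=T,**c); print(read_state()["position"])
t=capture("scene"); np.savez("s7.npz",**t)
cv2.imwrite("pics/w7.png",np.hstack([cv2.resize(c["frame"][60:320,190:450],(400,400)),cv2.resize(t["frame"][140:270,320:450],(400,400),interpolation=2)])[:,:,::-1])
E
```

```text
[0.5882178  0.04590726 0.22786561]
```

View pics/w7.png

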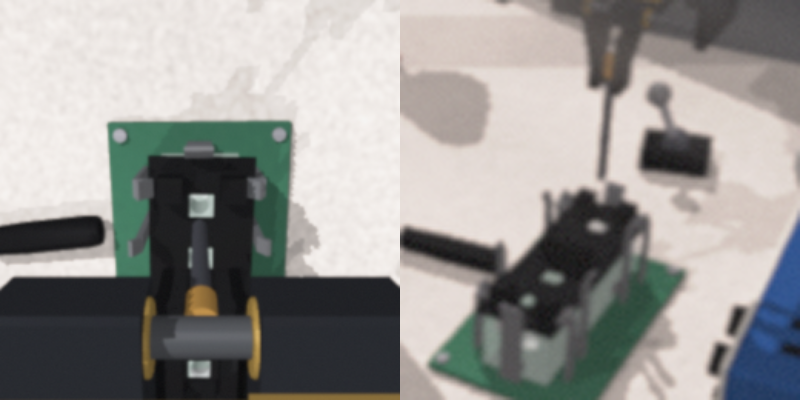

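```bash
python3 - <<'E'
from h import *
z=np.load("w7.npz");c=dict(z);T=z["T"]
print("rod end",(ray(c,[(319.4,206)],.112,T)*1000).round(1),"head",(ray(c,[(321,246)],.225,T)*1000).round(1))
print("opening",(ray(c,[(321.3,193.5)],.065,T)*1000).round(1))
g=cv2.cvtColor(c["frame"],cv2.COLOR_RGB2GRAY)
m=(g>150).astype(np.uint8); m[:180]=0;m[205:]=0;m[:,310:335]*=1;m[:,:305]=0;m[:,338:]=0
print(cv2.moments(m,True)["m10"]/max(m.sum(),1),cv2.moments(m,True)["m01"]/max(m.sum(),1),m.sum())
print(g[196:212,319], g[200,308:332])
E
```

```text
rod end [[588.3  48.3 112. ]] head [[590.2  59.1 225. ]]
opening [[590.   48.3  65. ]]
322.1455696202532 193.39240506329114 158
[145 148 159 176 160  95  48  59  61  61  62  60  61  62  62  61] [ 25  24  24  33  70 123 156 160 156 155 158 160 165 169 170 172 172 171
 170 159 123  64  34  32]
```

>>> {"method": "play_rows", "body": {
  "commands": [
    [[0.001, 0, -0.02], [0, 0, 0]],
    [[0.001, 0, -0.04], [0, 0, 0]],
    [[0.001, 0, -0.055], [0, 0, 0]],
    [[0.001, 0, -0.07], [0, 0, 0]],
    [[0.001, 0, -0.08], [0, 0, 0]],
    [[0.001, 0, -0.08], [0, 0, 0]]
  ]
}}

```text
time_s: 23.95
position: [0.5885, 0.0467, 0.1463]
tcp_rot: [[0.997, -0.001, 0.074], [-0.074, 0.0, 0.997], [-0.001, -1.0, 0.0]]
force: [-0.3, 0.2, -0.0]
opening: 0.121
```

>>> {"method": "play_rows", "body": {
  "commands": [
    [[0, 0, -0.005], [0, 0, 0]],
    [[0, 0, -0.01], [0, 0, 0]],
    [[0, 0, -0.0125], [0, 0, 0]],
    [[0, 0, -0.0125], [0, 0, 0]]
  ]
}}

```text
time_s: 24.45
position: [0.5892, 0.0467, 0.135]
tcp_rot: [[0.997, 0.001, 0.074], [-0.074, -0.0, 0.997], [0.001, -1.0, -0.0]]
force: [-0.1, -0.2, 2.4]
opening: 0.126
```

>>> {"method": "play_rows", "body": {
  "commands": [
    [[0, 0, 0], [0, 0, 0]],
    [[0, 0, 0], [0, 0, 0]],
    [[0, 0, 0.01], [0, 0, 0]],
    [[0, 0, 0.04], [0, 0, 0]],
    [[-0.03, -0.05, 0.07], [0, 0, -0.03]],
    [[-0.055, -0.1, 0.08], [0, 0, -0.06]],
    [[-0.08, -0.15, 0.08], [0, 0, -0.1]],
    [[-0.11, -0.2, 0.08], [0, 0, -0.1]],
    [[-0.14, -0.255, 0.08], [0, 0, -0.1]],
    [[-0.1684, -0.31, 0.08], [0, 0, -0.1]]
  ],
  "gripper": 0.03
}}

```text
time_s: 25.7
position: [0.4195, -0.265, 0.2154]
tcp_rot: [[0.985, 0.001, 0.173], [-0.173, -0.001, 0.985], [0.001, -1.0, -0.001]]
force: [0.3, -0.3, -0.4]
opening: 0.343
```

>>> {"method": "play_rows", "body": {
  "commands": [
    [[0, -0.0247, 0], [0, 0, 0]],
    [[0, -0.0247, 0], [0, 0, 0]],
    [[0, -0.0247, -0.03], [0, 0, 0]],
    [[0, -0.0247, -0.06], [0, 0, 0]],
    [[0, -0.0247, -0.08], [0, 0, 0]],
    [[0, -0.0247, -0.0875], [0, 0, 0]],
    [[0, -0.0247, -0.0875], [0, 0, 0]],
    [[0, -0.0247, -0.0875], [0, 0, 0]]
  ]
}}

```text
time_s: 26.7
position: [0.4211, -0.2879, 0.1278]
tcp_rot: [[0.985, 0.001, 0.172], [-0.172, -0.001, 0.985], [0.001, -1.0, -0.001]]
force: [-0.1, -0.3, -0.3]
opening: 0.346
```

>>> {"method": "play_rows", "body": {
  "commands": [
    [[0, 0, 0], [0, 0, 0]],
    [[0, 0, 0], [0, 0, 0]],
    [[0, 0, 0], [0, 0, 0]],
    [[0, 0, 0], [0, 0, 0]],
    [[0, 0, 0.02], [0, 0, 0]],
    [[0, 0, 0.06], [0, 0, 0]],
    [[0, 0, 0.1], [0, 0, 0]],
    [[0, 0, 0.14], [0, 0, 0]],
    [[0, 0, 0.14], [0, 0, 0]]
  ],
  "gripper": 0.0
}}

```text
time_s: 27.82
position: [0.4218, -0.2894, 0.2701]
tcp_rot: [[0.985, 0.005, 0.173], [-0.173, -0.006, 0.985], [0.006, -1.0, -0.005]]
force: [0.1, 0.3, -0.2]
opening: 0.121
```

>>> {"method": "play_rows", "body": {
  "commands": [
    [[0.027, 0.049, 0], [0, 0, 0.03]],
    [[0.053, 0.098, 0], [0, 0, 0.06]],
    [[0.08, 0.147, 0], [0, 0, 0.1]],
    [[0.107, 0.196, 0], [0, 0, 0.1]],
    [[0.133, 0.245, 0], [0, 0, 0.1]],
    [[0.1652, 0.2978, 0], [0, 0, 0.1]],
    [[0.1652, 0.2978, 0], [0, 0, 0.1]],
    [[0.1652, 0.2978, -0.02], [0, 0, 0.1]],
    [[0.1652, 0.2978, -0.04], [0, 0, 0.1]],
    [[0.1652, 0.2978, -0.04], [0, 0, 0.1]]
  ]
}}

```text
time_s: 29.08
position: [0.5831, 0.0091, 0.2244]
tcp_rot: [[0.997, -0.007, 0.075], [-0.075, 0.001, 0.997], [-0.007, -1.0, 0.0]]
force: [-0.2, -0.4, -0.0]
opening: 0.125
```

>>> {"method": "play_rows", "body": {
  "commands": [
    [[0, 0, 0], [0, 0, 0]],
    [[0, 0, -0.02], [0, 0, 0]],
    [[0, 0, -0.04], [0, 0, 0]],
    [[0, 0, -0.055], [0, 0, 0]],
    [[0, 0, -0.07], [0, 0, 0]],
    [[0, 0, -0.08], [0, 0, 0]],
    [[0, 0, -0.087], [0, 0, 0]],
    [[0, 0, -0.0925], [0, 0, 0]],
    [[0, 0, -0.0925], [0, 0, 0]]
  ]
}}

```text
time_s: 30.2
position: [0.5864, 0.0097, 0.1352]
tcp_rot: [[0.997, 0.002, 0.074], [-0.074, -0.0, 0.997], [0.002, -1.0, -0.0]]
force: [0.8, -0.2, 1.9]
opening: 0.122
```

>>> {"method": "play_rows", "body": {
  "commands": [
    [[0, 0, 0], [0, 0, 0]],
    [[0, 0, 0], [0, 0, 0]],
    [[0, 0, 0.01], [0, 0, 0]],
    [[0, 0, 0.04], [0, 0, 0]],
    [[-0.03, -0.05, 0.07], [0, 0, -0.03]],
    [[-0.055, -0.1, 0.08], [0, 0, -0.06]],
    [[-0.08, -0.15, 0.08], [0, 0, -0.1]],
    [[-0.11, -0.2, 0.08], [0, 0, -0.1]],
    [[-0.14, -0.255, 0.08], [0, 0, -0.1]],
    [[-0.173, -0.305, 0.08], [0, 0, -0.1]]
  ],
  "gripper": 0.03
}}

```text
time_s: 31.45
position: [0.4119, -0.2973, 0.2154]
tcp_rot: [[0.985, 0.001, 0.173], [-0.173, -0.002, 0.985], [0.002, -1.0, -0.001]]
force: [1.2, -1.3, -0.6]
opening: 0.344
```

>>> {"method": "play_rows", "body": {
  "commands": [
    [[0, -0.036, 0], [0, 0, 0]],
    [[0, -0.036, 0], [0, 0, 0]],
    [[0, -0.036, -0.03], [0, 0, 0]],
    [[0, -0.036, -0.06], [0, 0, 0]],
    [[0, -0.036, -0.08], [0, 0, 0]],
    [[0, -0.036, -0.0875], [0, 0, 0]],
    [[0, -0.036, -0.0875], [0, 0, 0]],
    [[0, -0.036, -0.0875], [0, 0, 0]]
  ]
}}

```text
time_s: 32.45
position: [0.4132, -0.3313, 0.128]
tcp_rot: [[0.985, 0.001, 0.173], [-0.173, -0.001, 0.985], [0.001, -1.0, -0.001]]
force: [0.5, 0.2, -0.8]
opening: 0.342
```

>>> {"method": "play_rows", "body": {
  "commands": [
    [[0, 0, 0], [0, 0, 0]],
    [[0, 0, 0], [0, 0, 0]],
    [[0, 0, 0], [0, 0, 0]],
    [[0, 0, 0], [0, 0, 0]],
    [[0, 0, 0.02], [0, 0, 0]],
    [[0, 0, 0.06], [0, 0, 0]],
    [[0, 0, 0.1], [0, 0, 0]],
    [[0, 0, 0.14], [0, 0, 0]],
    [[0, 0, 0.14], [0, 0, 0]]
  ],
  "gripper": 0.0
}}

```text
time_s: 33.58
position: [0.4139, -0.3327, 0.2702]
tcp_rot: [[0.985, 0.005, 0.173], [-0.173, -0.006, 0.985], [0.006, -1.0, -0.005]]
force: [0.0, -0.2, -0.0]
opening: 0.127
```

>>> {"method": "play_rows", "body": {
  "commands": [
    [[0.027, 0.047, 0], [0, 0, 0.03]],
    [[0.053, 0.095, 0], [0, 0, 0.06]],
    [[0.08, 0.143, 0], [0, 0, 0.1]],
    [[0.11, 0.192, 0], [0, 0, 0.1]],
    [[0.14, 0.242, 0], [0, 0, 0.1]],
    [[0.1695, 0.2913, 0], [0, 0, 0.1]],
    [[0.1695, 0.2913, 0], [0, 0, 0.1]],
    [[0.1695, 0.2913, -0.02], [0, 0, 0.1]],
    [[0.1695, 0.2913, -0.04], [0, 0, 0.1]],
    [[0.1695, 0.2913, -0.04], [0, 0, 0.1]]
  ]
}}

```text
time_s: 34.83
position: [0.5797, -0.0404, 0.2244]
tcp_rot: [[0.997, -0.007, 0.075], [-0.075, 0.001, 0.997], [-0.007, -1.0, 0.001]]
force: [-0.6, 0.2, -0.5]
opening: 0.128
```

>>> {"method": "play_rows", "body": {
  "commands": [
    [[0, 0, 0], [0, 0, 0]],
    [[0, 0, -0.02], [0, 0, 0]],
    [[0, 0, -0.04], [0, 0, 0]],
    [[0, 0, -0.055], [0, 0, 0]],
    [[0, 0, -0.07], [0, 0, 0]],
    [[0, 0, -0.08], [0, 0, 0]],
    [[0, 0, -0.087], [0, 0, 0]],
    [[0, 0, -0.0925], [0, 0, 0]],
    [[0, 0, -0.0925], [0, 0, 0]]
  ]
}}

```text
time_s: 35.95
position: [0.5829, -0.0401, 0.1352]
tcp_rot: [[0.997, 0.002, 0.074], [-0.074, -0.001, 0.997], [0.002, -1.0, -0.0]]
force: [0.1, 0.3, 1.6]
opening: 0.124
```

>>> {"method": "play_rows", "body": {
  "commands": [
    [[0, 0, 0], [0, 0, 0]],
    [[0, 0, 0], [0, 0, 0]],
    [[0, 0, 0.01], [0, 0, 0]],
    [[0, 0, 0.04], [0, 0, 0]],
    [[-0.03, -0.05, 0.07], [0, 0, -0.03]],
    [[-0.055, -0.1, 0.08], [0, 0, -0.06]],
    [[-0.085, -0.15, 0.08], [0, 0, -0.1]],
    [[-0.115, -0.2, 0.08], [0, 0, -0.1]],
    [[-0.145, -0.255, 0.08], [0, 0, -0.1]],
    [[-0.177, -0.305, 0.08], [0, 0, -0.1]]
  ],
  "gripper": 0.03
}}

```text
time_s: 37.2
position: [0.4043, -0.3469, 0.2154]
tcp_rot: [[0.985, 0.001, 0.173], [-0.173, -0.001, 0.985], [0.001, -1.0, -0.001]]
force: [0.3, -0.1, 0.2]
opening: 0.35
```

>>> {"method": "play_rows", "body": {
  "commands": [
    [[0, -0.0292, 0], [0, 0, 0]],
    [[0, -0.0292, 0], [0, 0, 0]],
    [[0, -0.0292, -0.03], [0, 0, 0]],
    [[0, -0.0292, -0.06], [0, 0, 0]],
    [[0, -0.0292, -0.08], [0, 0, 0]],
    [[0, -0.0292, -0.0875], [0, 0, 0]],
    [[0, -0.0292, -0.0875], [0, 0, 0]],
    [[0, -0.0292, -0.0875], [0, 0, 0]]
  ]
}}

```text
time_s: 38.2
position: [0.4057, -0.3742, 0.128]
tcp_rot: [[0.985, 0.001, 0.173], [-0.173, -0.001, 0.985], [0.001, -1.0, -0.001]]
force: [-0.2, 0.3, 0.6]
opening: 0.345
```

>>> {"method": "play_rows", "body": {
  "commands": [
    [[0, 0, 0], [0, 0, 0]],
    [[0, 0, 0], [0, 0, 0]],
    [[0, 0, 0], [0, 0, 0]],
    [[0, 0, 0], [0, 0, 0]],
    [[0, 0, 0.02], [0, 0, 0]],
    [[0, 0, 0.06], [0, 0, 0]],
    [[0, 0, 0.1], [0, 0, 0]],
    [[0, 0, 0.14], [0, 0, 0]],
    [[0, 0, 0.14], [0, 0, 0]]
  ],
  "gripper": 0.0
}}

```text
time_s: 39.33
position: [0.4063, -0.3757, 0.2703]
tcp_rot: [[0.985, 0.005, 0.173], [-0.173, -0.006, 0.985], [0.006, -1.0, -0.005]]
force: [-0.7, -0.0, -0.7]
opening: 0.12
```

>>> {"method": "play_rows", "body": {
  "commands": [
    [[0.027, 0.047, 0], [0, 0, 0.03]],
    [[0.055, 0.095, 0], [0, 0, 0.06]],
    [[0.085, 0.145, 0], [0, 0, 0.1]],
    [[0.115, 0.195, 0], [0, 0, 0.1]],
    [[0.145, 0.245, 0], [0, 0, 0.1]],
    [[0.1743, 0.2973, 0], [0, 0, 0.1]],
    [[0.1743, 0.2973, 0], [0, 0, 0.1]],
    [[0.1743, 0.2973, -0.02], [0, 0, 0.1]],
    [[0.1743, 0.2973, -0.04], [0, 0, 0.1]],
    [[0.1743, 0.2973, -0.04], [0, 0, 0.1]]
  ]
}}

```text
time_s: 40.58
position: [0.5771, -0.0772, 0.2244]
tcp_rot: [[0.997, -0.006, 0.075], [-0.075, 0.002, 0.997], [-0.007, -1.0, 0.001]]
force: [0.3, 0.5, -0.2]
opening: 0.126
```

>>> {"method": "play_rows", "body": {
  "commands": [
    [[0, 0, 0], [0, 0, 0]],
    [[0, 0, -0.02], [0, 0, 0]],
    [[0, 0, -0.04], [0, 0, 0]],
    [[0, 0, -0.055], [0, 0, 0]],
    [[0, 0, -0.07], [0, 0, 0]],
    [[0, 0, -0.08], [0, 0, 0]],
    [[0, 0, -0.087], [0, 0, 0]],
    [[0, 0, -0.0925], [0, 0, 0]],
    [[0, 0, -0.0925], [0, 0, 0]]
  ]
}}

```text
time_s: 41.7
position: [0.5802, -0.077, 0.1352]
tcp_rot: [[0.997, 0.002, 0.074], [-0.074, -0.001, 0.997], [0.002, -1.0, -0.001]]
force: [0.3, 0.3, 2.1]
opening: 0.127
```

>>> {"method": "play_rows", "body": {
  "commands": [
    [[0, 0, 0], [0, 0, 0]],
    [[0, 0, 0], [0, 0, 0]],
    [[0, 0, 0.01], [0, 0, 0]],
    [[0, 0, 0.04], [0, 0, 0]],
    [[-0.02, 0, 0.08], [0, 0, -0.17]],
    [[-0.04, 0.02, 0.12], [0, 0, -0.34]],
    [[-0.05, 0.04, 0.15], [0, 0, -0.51]],
    [[-0.05, 0.05, 0.165], [0, 0, -0.68]],
    [[-0.05, 0.06, 0.165], [0, 0, -0.85]],
    [[-0.05, 0.06, 0.165], [0, 0, -1.02]]
  ],
  "gripper": 0.03
}}

```text
time_s: 42.95
position: [0.5292, -0.016, 0.3007]
tcp_rot: [[0.455, 0.001, 0.891], [-0.891, -0.0, 0.455], [0.001, -1.0, 0.001]]
force: [-0.4, -0.1, -0.5]
opening: 0.344
```

```bash
cat > chk.py <<'E'
import sys
from h import *
c,T=wrist(); n=sys.argv[1]; np.savez(n+".npz",T=T,**c); cv2.imwrite(f"pics/{n}.png",c["frame"][:,:,::-1])
W=world(c,T); f=c["frame"].astype(int); m=(W[...,2]>.11)&(W[...,2]<.16)&(f[...,0]>f[...,2]+15);m[236:]=0
k,l,st,ce=cv2.connectedComponentsWithStats(m.astype(np.uint8))
for i in range(1,k):
    if st[i,4]>15: p=W[l==i]; print("rod",ce[i].round(),np.percentile(p[:,2],90).round(4),(p[p[:,2]>np.percentile(p[:,2],60)].mean(0)*1000).round(1))
d=np.hypot(W[...,0]-.5905,W[...,1]-.271); m=(d<.07)&(W[...,2]>.05)&(W[...,2]<.1)
m[236:]=0;p=W[m]; print("lever pts",len(p)); t=p[p[:,2]>.07]
if len(t): print("ball",(np.median(t,0)*1000).round(1),t[:,2].max(),(t.min(0)*1000).round(),(t.max(0)*1000).round())
m=(d<.06)&(abs(W[...,2]-.025)<.003);m[236:]=0
if m.sum()>50: print("base top pts mean",(W[m].mean(0)*1000).round(1),rect(c,m,.025,T))
E
python3 chk.py w8; python3 look.py w8b
```

```text
rod [296. 120.] 0.138 [586.9  39.7 137.8]
rod [324. 132.] 0.1383 [588.1   9.7 138.1]
rod [366. 158.] 0.1381 [585.3 -40.1 137.9]
rod [396. 177.] 0.1382 [582.6 -77.2 137.9]
lever pts 722
ball [571.  266.8  85.2] 0.09109225652177999 [558. 259.  70.] [583. 281.  91.]
base top pts mean [590.5 270.5  24.3] (array([592., 274.]), (68.9, 50.5), 12.2)
c0 67 [81.9 82.6 83.5]
c1 79 [81.5 82.3 83.1]
c2 72 [81.8 82.5 83.3]
c3 85 [81.7 82.5 83.4]
rib 48 [85.8 86.6 87.7]
plate- 66 [63.5 64.8 65.6]
plate+ 76 [63.2 64.4 65.5]
mid- 65 [63.7 64.7 65.6]
mid+ 71 [63.3 64.2 65.1]
X,Y range [-33.4  35.7] [-93.1  94.6]
```

View pics/w8.png

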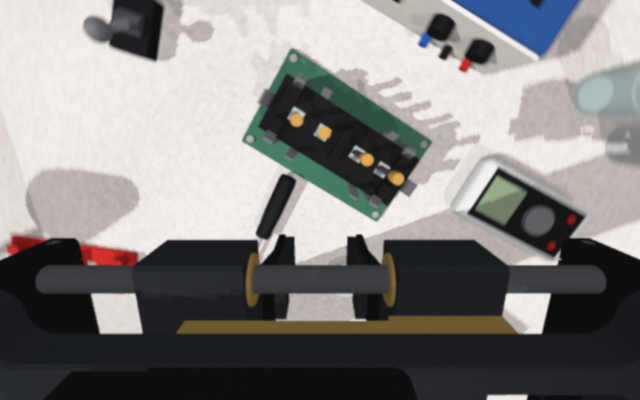

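>>> {"method": "play_rows", "body": {
  "commands": [
    [[0, 0.055, 0], [0, 0, -0.13]],
    [[0, 0.11, 0], [0, 0, -0.264]],
    [[0, 0.165, 0], [0, 0, -0.264]],
    [[-0.003, 0.22, 0], [0, 0, -0.264]],
    [[-0.003, 0.274, 0], [0, 0, -0.264]],
    [[-0.003, 0.274, 0], [0, 0, -0.264]],
    [[-0.003, 0.274, -0.05], [0, 0, -0.264]],
    [[-0.003, 0.274, -0.1], [0, 0, -0.264]],
    [[-0.003, 0.274, -0.15], [0, 0, -0.264]],
    [[-0.003, 0.274, -0.19], [0, 0, -0.264]]
  ],
  "gripper": 0.0
}}

```text
time_s: 44.3
position: [0.5261, 0.2558, 0.1079]
tcp_rot: [[0.213, -0.001, 0.977], [-0.977, -0.001, 0.213], [0.0, -1.0, -0.002]]
force: [-0.0, -0.6, 0.4]
opening: 0.003
```

>>> {"method": "play_rows", "body": {
  "commands": [
    [[0, 0, -0.02], [0, 0, 0]],
    [[0, 0, -0.02], [0, 0, 0]],
    [[0.015, 0.003, -0.02], [0, 0, 0]],
    [[0.025, 0.005, -0.02], [0, 0, 0]],
    [[0.035, 0.007, -0.02], [0, 0, 0]],
    [[0.045, 0.01, -0.02], [0, 0, 0]],
    [[0.055, 0.012, -0.02], [0, 0, 0]],
    [[0.062, 0.013, -0.02], [0, 0, 0]],
    [[0.062, 0.013, -0.02], [0, 0, 0]]
  ]
}}

```text
time_s: 45.42
position: [0.5893, 0.2704, 0.0894]
tcp_rot: [[0.211, 0.001, 0.977], [-0.977, 0.0, 0.211], [0.0, -1.0, 0.001]]
force: [0.1, -0.5, -0.2]
opening: 0.003
```

>>> {"method": "play_rows", "body": {
  "commands": [
    [[0.004, 0.001, 0], [0, 0, 0]],
    [[0.008, 0.0015, 0], [0, 0, 0]],
    [[0.01, 0.002, 0], [0, 0, 0]],
    [[0.01, 0.002, 0], [0, 0, 0]]
  ]
}}

```text
time_s: 45.92
position: [0.5973, 0.2719, 0.0892]
tcp_rot: [[0.211, -0.003, 0.977], [-0.977, -0.001, 0.211], [0.0, -1.0, -0.003]]
force: [-3.1, -1.7, -0.9]
opening: 0.003
```

>>> {"method": "play_rows", "body": {
  "commands": [
    [[0.002, 0.0005, 0], [0, 0, 0]],
    [[0.004, 0.001, 0], [0, 0, 0]],
    [[0.004, 0.001, 0], [0, 0, 0]]
  ]
}}

```text
time_s: 46.3
position: [0.5978, 0.2721, 0.0891]
tcp_rot: [[0.212, -0.011, 0.977], [-0.977, -0.003, 0.212], [0.001, -1.0, -0.011]]
force: [-9.5, -3.3, 5.3]
opening: 0.008
```

>>> {"method": "play_rows", "body": {
  "commands": [
    [[-0.03, -0.006, 0], [0, 0, 0]],
    [[-0.07, -0.015, 0], [0, 0, 0]],
    [[-0.07, -0.015, 0.06], [0, 0, 0]],
    [[-0.07, -0.03, 0.12], [0, 0, 0]],
    [[-0.08, -0.08, 0.18], [0, 0, 0]],
    [[-0.08, -0.12, 0.21], [0, 0, 0]],
    [[-0.08, -0.12, 0.21], [0, 0, 0]],
    [[-0.08, -0.12, 0.21], [0, 0, 0]]
  ]
}}

```text
time_s: 47.3
position: [0.5231, 0.1533, 0.2999]
tcp_rot: [[0.21, 0.002, 0.978], [-0.978, 0.001, 0.21], [-0.0, -1.0, 0.003]]
force: [0.0, 0.2, -0.1]
opening: 0.006
```

```bash
python3 chk.py w9; python3 look.py w9b
```

```text
rod [442. 159.] 0.1378 [586.5  39.7 137.4]
rod [471. 163.] 0.1381 [588.4  10.  137.8]
rod [515. 177.] 0.138 [584.5 -39.7 137.7]
rod [548. 187.] 0.1379 [582.6 -77.  137.6]
lever pts 535
ball [620.  279.1  83. ] 0.08853313060289919 [608. 269.  71.] [633. 294.  89.]
base top pts mean [589.3 272.3  24.4] (array([592.5, 275.7]), (68.2, 49.8), 11.9)
c0 66 [81.6 82.6 83.4]
c1 75 [81.8 82.5 83.5]
c2 71 [81.7 82.7 83.7]
c3 75 [81.5 82.3 83.5]
rib 0 None
plate- 66 [63.7 64.6 65.5]
plate+ 72 [63.5 64.6 65.4]
mid- 65 [63.9 64.6 65.7]
mid+ 66 [63.6 64.7 65.7]
X,Y range [-33.6  35.9] [-91.9  94.6]
```

View pics/w9.png

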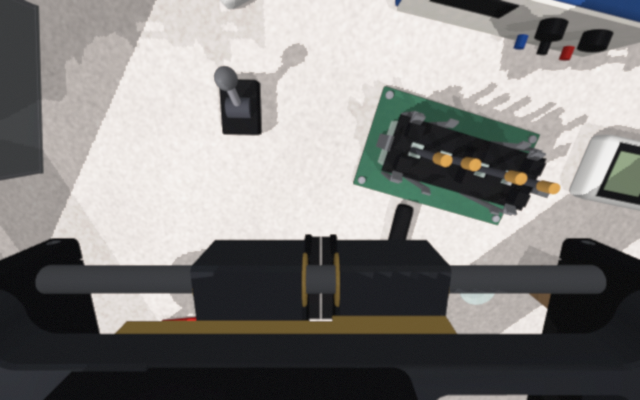

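The lever ball at (226,77) now leans to the far (+x) side. The cover is flush, and all four rod tops are at 138 mm.

```bash
python3 -c "
from rig import *
print(hand_in())"
```

```text
the job is handed in; nothing more can be done
None
```

I did the whole job in the order asked and handed it in at about 47 s on the robot's clock. I laid the black cover and pressed its corners until all four clips snapped. Then I put all four rods from the stand into wells of their own and threw the switch to on.

- **Cover:** The last depth readings put all four corner pads at 82.3–82.7 mm (83 expected) and the plate evenly at about 64.6 mm, so it lies flush. The press on the first corner snapped both −y corners; I still pressed the other one. That press also peaked at 39.4 N, just under the 40 N limit and well over the 8–20 N stated.
- **Rods:** All four tops read 138 mm, which is fully down. They lean slightly in the wide wells; the one in well3 is about 7 mm off at its top.
- **Switch:** The lever met its stop, and its ball now sits about 29 mm to the +x side of the base's centre, which matches fully on. The arm was clear of everything at hand-in.
- **Not checked:** I did not see the cover get knocked aside. I never touched the red cover, meter, driver or dish, but I did not compare their positions before and after.

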